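# Set a platen roller on the runout bearings and lower the gauge

### The job

Take the black roller with the yellow line from the blue rack and set it gently on the runout fixture, a shaft end in each pair of bearings, so that it lies still, does not roll, and the yellow line stays on top. Then swing the gauge arm gently all the way down by its handle so that the gauge's plunger rests on the roller, and let go. Leave the other rollers and everything else where they are.

Things in the scene. Friction and masses are not known exactly. Their poses are not given: they have to be found in the camera images.
- roller: Roller to measure: black rubber cylinder 20 mm in diameter, 110 mm long, on a steel shaft 8 mm in diameter and 154 mm long (22 mm bare at each end), about 110 g; a yellow line 5 mm wide runs along the rubber. Origin mid-length on the axis; x along the shaft, z through the line (z up = line on top, as it starts). Either way round on the fixture is right. Grip the rubber across its middle.
- roller_grey: Grey roller of the same shape without a line, a bystander. Origin at the middle, on the axis; x along the shaft.
- roller_rust: Rust-red roller of the same shape without a line, a bystander. Origin at the middle, on the axis; x along the shaft.
- rack: Fixed navy blue printed rack, 165 x 196 mm, on the bench; three V-notched places 74 mm apart across its y, one roller lying along x in each (which is where varies); roller axes 50 mm above the bench, notch tops 57 mm, floor 6 mm. Rollers lift straight out. Origin under its centre.
- fixture: Fixed runout fixture: steel base 190 (x) x 262 mm (y -82 to +180), top 12 mm high. 66 mm either side of the origin along x, a pair of free-turning bearings (22 mm diameter, 7 mm wide, axes along x, 24 mm apart, 42 mm high) takes a shaft end in its valley; stand plates 74-82 mm out, 43 mm high. Gauge arm post at y +130. Origin on the bench under the middle of the bearing line, x along it.
- nest (a point): Where the middle of the roller's axis lies when seated: 51 mm above the bench, over the fixture's origin; axes as the fixture's. Along the line there are 7 mm of play each way before the rubber meets a bearing.
- gauge_hinge (a point): On the gauge arm's hinge pin, 100 mm above the bench, at x -15 mm, y +130 mm in the fixture's frame; the pin runs along the fixture's x.
- gauge_handle (a point): On the gauge arm's handle, a black round bar 12 mm in diameter parallel to the hinge pin, 175 mm from it at the arm's end, standing out 48 mm from the arm's side to the fixture's -x. The point is on the bar's axis, 28 mm from the arm's side (x -49 mm in the fixture's frame), 20 mm from the bar's end. Its frame turns with the arm. Can be pinched from above at any arm angle; turns in the fingers.
- gauge_arm (a joint): Gauge arm angle, rad: 0 = down on its stop, level, pointing to the fixture's -y over the bearing line; 1.57 upright; 2.5 fully back. Starts leaning back, handle up to 265 mm high. Stiff hinge (0.18 N m, under 4 N at the handle): stays where left when high, sinks slowly onto its stop by its own weight when low. Dial gauge (45 mm) 130 mm from the pin, its top 34 mm above the level arm's middle.
- plunger (a joint): How far the gauge's spring plunger is pushed in, in m: 0 = free, travel 10 mm, about 0.5 N. With the arm down on its stop it is pushed in about 3 mm by a seated roller, and 0 without a roller.
- hard_drive: Bystander: black hard drive with a green board, 147 x 102 x 24 mm.
- ssd: Bystander: dark grey flat drive, 100 x 70 x 7 mm.
- mouse: Bystander: dark grey computer mouse, 106 x 60 x 34 mm.
- screwdriver: Bystander: screwdriver with an orange handle, 160 mm long.
Mind the look-alikes: they are no part of the job. Leave any green or purple look-alike of the roller alone.

How it is judged (in metres and radians):
On the way:
1. the black roller lies let go in both pairs of bearings, still, its yellow line on top, before the gauge comes down (x of roller in the frame of nest between -0.008 and 0.008 m and y of roller in the frame of nest between -0.003 and 0.003 m and z of roller in the frame of nest between -0.0025 and 0.0025 m and angle between the x axis of roller and the x axis of fixture, either way round below 0.04 rad and angle between roller's own z axis and vertical below 0.35 rad and linear speed of roller below 0.02 m/s and angular speed of roller below 0.5 rad/s and contact force between the fingers and roller below 0.1 N and value of joint gauge_arm above 1.2 rad), for 0.2 s.
At the end, for the whole second after the job is handed in: Black roller let go and still in both bearing pairs (within 8 mm along the line, 3 mm across, 2.5 mm in height, 0.04 rad), yellow line within 0.35 rad of straight up; gauge arm on its stop (within 0.04 rad), plunger pushed in over 1.5 mm; fingers clear of both (x of roller in the frame of nest between -0.008 and 0.008 m and y of roller in the frame of nest between -0.003 and 0.003 m and z of roller in the frame of nest between -0.0025 and 0.0025 m and angle between the x axis of roller and the x axis of fixture, either way round below 0.04 rad and angle between roller's own z axis and vertical below 0.35 rad and linear speed of roller below 0.02 m/s and angular speed of roller below 0.5 rad/s and contact force between the fingers and roller below 0.1 N and value of joint gauge_arm below 0.04 rad and value of joint plunger above 0.0015 m and contact force between the fingers and fixture below 0.1 N); the robot touches nothing.
It fails at once if the roller is dropped: let go 5 mm or more above its seat in the bearings, or meeting them faster than 0.25 m/s ((horizontal distance between roller and nest below 0.03 m and z of roller in the frame of nest above 0.005 m and contact force between the fingers and roller below 0.05 N) or (horizontal distance between roller and nest below 0.012 m and z of roller in the frame of nest between -0.004 and 0.006 m and linear speed of roller above 0.25 m/s)).
It fails at once if the roller is set rolling on the bearings (faster than 4 rad/s) (horizontal distance between roller and nest below 0.012 m and z of roller in the frame of nest between -0.004 and 0.0035 m and angular speed of roller above 4 rad/s).
It fails at once if the gauge arm is slammed down (faster than 2 rad/s in its last 0.25 rad) (value of joint gauge_arm below 0.25 rad and velocity of joint gauge_arm below -2 rad/s).
It fails at once if another roller is moved (more than 15 mm) (distance of any of roller_grey, roller_rust from where it was at the start of the episode above 0.015 m).
It fails at once if something else on the bench is moved (more than 30 mm) (distance of any of hard_drive, ssd, mouse, screwdriver from where it was at the start of the episode above 0.03 m).
It also fails if it takes over 70 s, if anything falls off the work surface, if the arm or the gripper's body presses on something with over 40 N, if the wrist force passes 120 N, or if a joint passes its speed limit or range.

### The arm

A 7-joint arm with a two-finger parallel gripper is mounted at the origin on the work surface. World frame = base frame: x ahead of the robot, y to its left, z up, the work surface at z = 0. Lengths are in mm, angles in rad, forces in N, time in s.
With the tool pointing down it reaches from about 400 to 875 mm from the base axis. Payload 19.3 kg.
Tool frame: the origin (TCP) lies at the very end of the fingers, on their centre line; the grasp point (between the pads) lies 19 mm behind it (grip_point_offset is the z of the grasp point in the tool frame, in mm); z points along the fingers, x is the direction in which the jaws open and shut, and the axes are right-handed (so a half turn about z gives the same grasp; the last joint's range is limited). The gripper opens to 85 mm and grips with 20 to 120 N. Pads are 22 mm wide; open, the fingers measure 114 mm over their backs; the gripper's body (76 mm by 85 mm) begins 54 mm behind the grasp point. The pads swing forward as they close: fully open they stand 13 mm farther back than shut.
Start: joints at [-1.284, 0.521, -0.036, 1.599, 0.021, 1.021, -0.113], TCP at [218.316, 585.622, 231.291] pointing down, gripper open.
Joint ranges: [-2.91, 2.91], [-0.3, 2.13], [-1.5, 1.42], [0.17, 2.43], [-1.26, 4.41], [0.16, 1.93], [-2.52, 2.52]. Speed limits (rad/s): [1.89, 1.89, 2.39, 2.39, 3.01, 3.01, 3.01].

### API

Orientations are given as a 3x3 rotation matrix whose columns are the frame's x, y, z axes.
In Python, from workcell import movep, movel, goto_joints, open_gripper, clamp, wait, inverse_kinematics, read_state, camera, PlanningError, finish_job, grip_point_offset gives the robot as it stands. Calls block until the motion is done:
- movep(position, orientation): joint-space move of the TCP to a pose.
- movel(position, frame=None, max_speed=150, guard=None): straight line of the TCP; frame=None keeps the orientation; max_speed is the mean speed in mm/s. With guard (N) it stops when the force on the tool has changed by that much, and returns True; else False.
- goto_joints(angles): joint-space move.
- open_gripper() and clamp(): open the fingers fully, or close them until they stop; the grip force is fixed at half the most.
- wait(seconds).
- inverse_kinematics(position, orientation): joint angles nearest the present ones, or None.
- read_state(): the state.
- camera(name): name is "scene" or "side" or "wrist"; returns a dict with "image" (420x560x3 uint8, blue, green, red), "range_z" (420x560 float32, mm along the optical axis (not along the pixel's ray), 0 where there is no reading), "fx", "fy", "cx", "cy" (pixels), "cam_to_world" (4x4, takes a point from camera to world coordinates). Camera axes: x right, y up, looking along -z (the intrinsics and any distortion apply to the point x, -y, -z); pixel columns grow to the right and rows downward; lengths in mm; the calibration is good to about 2 mm. A picture is of the moment at which its call begins.
A pose or a line that the arm cannot do raises PlanningError and nothing moves.
- finish_job(): hands the job in, once; it reports no verdict.
The state is a dict: "time": time; "qpos": joint angles; "qvel": joint speeds; "joint_efforts": joint torques, N m; "eef_pos": TCP position; "tool_rot": TCP orientation; "ft_force": force on the tool from outside, world axes, zero at the start; "torque": the same for the moment, N m; "finger_gap": finger opening in mm.
Only numpy, scipy, OpenCV 4.12 (cv2) and the standard library are available. Lean on these libraries where they do the work, as an engineer would, in place of code of your own. Each camera call takes 0.05 s, during which the arm holds its last target. There are 200 camera calls.

## Working session

There is one attempt and no reset: what is moved stays moved. The work goes in short steps, each a Python script; the robot and the scene stay as the last script left them, time stands still between calls to the robot, and variables do not carry over. Pictures are saved under pics/ and viewed, about 8 in all and at most 12, crops included, and the job is handed in when it is done.

```bash
mkdir -p pics
cat > h.py <<'E'
import numpy as np, cv2
from workcell import *
def snap(n,f):
    c=camera(n); cv2.imwrite(f'pics/{f}.png',c['image']); np.savez(f'pics/{f}.npz',**{k:np.array(v) for k,v in c.items()}); return c
def load(f): return np.load(f'pics/{f}.npz')
def cloud(c):
    z=c['range_z']; v,u=np.mgrid[:z.shape[0],:z.shape[1]]
    P=np.stack([(u-c['cx'])/c['fx']*z,-(v-c['cy'])/c['fy']*z,-z,np.ones_like(z)],-1)
    W=(P@np.array(c['cam_to_world']).T)[...,:3]; W[z<=0]=np.nan; return W
E
python3 - <<'E'
from h import *
a=snap('scene','s0'); b=snap('side','d0')
s=read_state(); print(s['time'],s['eef_pos'],s['tool_rot'],s['finger_gap'],grip_point_offset, a.keys(), np.array(a['cam_to_world']).round(2))
E
```

```text
0.1 [218.25854603 585.34350969 230.79951841] [[ 3.49315321e-01  9.37005193e-01 -2.72878463e-04]
 [ 9.37004691e-01 -3.49315417e-01 -9.74161043e-04]
 [-1.00811461e-03  8.46009775e-05 -9.99999488e-01]] 85.49809558177637 -18.700000000000003 dict_keys(['image', 'range_z', 'fx', 'fy', 'cx', 'cy', 'cam_to_world']) [[ 2.80000e-01 -6.40000e-01  7.20000e-01  1.34754e+03]
 [ 9.60000e-01  1.80000e-01 -2.10000e-01 -3.63120e+02]
 [ 1.00000e-02  7.50000e-01  6.70000e-01  8.09190e+02]
 [ 0.00000e+00  0.00000e+00  0.00000e+00  1.00000e+00]]
```

View pics/s0.png

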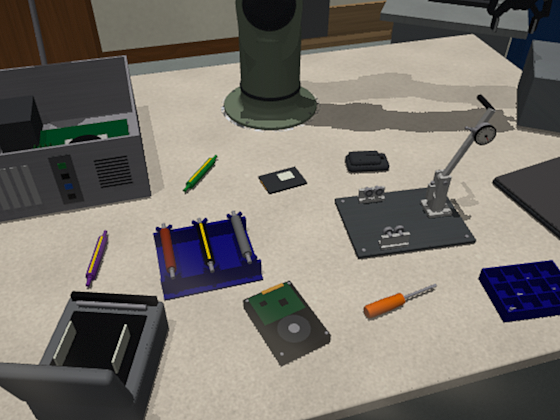

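View pics/d0.png

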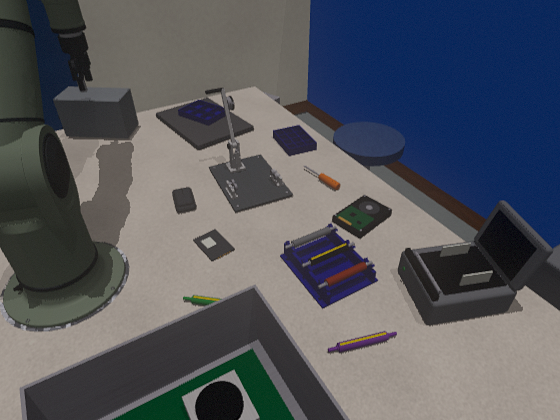

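The black roller is in the middle place of the rack (scene ~205,245). The fixture base is around (405,220), with bearings near (371,193) and (394,235) and the handle near (486,101). Next I measure these.

Run:
```python
from h import *
for f,(r0,r1,c0,c1),(fr0,fr1,fc0,fc1) in [('s0',(205,300,150,265),(180,260,325,480)),('d0',(220,310,275,385),(145,215,200,300))]:
    c=load(f); W=cloud(c); im=c['image'].astype(int); b,g,r=im[...,0],im[...,1],im[...,2]
    m=np.zeros(b.shape,bool); m[r0:r1,c0:c1]=1
    y=m&(r>120)&(g>100)&(b<90)&(W[...,2]>45)
    p=W[y]; p=p[~np.isnan(p).any(1)]; print(f,'line',len(p),p.mean(0),p.min(0),p.max(0))
    mu=p.mean(0); d=np.linalg.svd(p-mu)[2][0]; t=(p-mu)@d; print(d,(mu+d*(t.min()+t.max())/2),np.ptp(t))
    # rack
    bl=m&(b>50)&(b>2*r)&(b>2*g)&(W[...,2]>3); p=W[bl]; print('rack',cv2.minAreaRect(p[:,:2].astype(np.float32)))
    m[:]=0; m[fr0:fr1,fc0:fc1]=1
    p=W[m&(abs(W[...,2]-12)<5)]; print('base',len(p),np.median(p,0),cv2.minAreaRect(p[:,:2].astype(np.float32)),cv2.boxPoints(cv2.minAreaRect(p[:,:2].astype(np.float32))).round())
    # bearings/high
    p=W[m&(W[...,2]>32)&(W[...,2]<60)]; km=cv2.kmeans(p[:,:2].astype(np.float32),3,None,(3,50,.1),5,2); print('hi',km[2], np.bincount(km[1].ravel()))
c=load('s0');W=cloud(c)
for (v,u) in [(101,485),(104,488),(132,484),(160,462)]: print(u,v,W[v,u].round())
c=load('d0');W=cloud(c)
for (v,u) in [(91,213),(92,210),(90,218),(103,231)]: print(u,v,W[v,u].round())
ims=load('s0')['image'];
A=cv2.resize(ims[75:265,325:505],None,fx=3,fy=3,interpolation=2); cv2.imwrite('pics/c1.png',A)
```

```text
s0 line 113 [ 573.5311759  -290.43393776   58.95377628] [ 518.14167072 -293.68438804   55.71359651] [ 623.18818228 -287.10940458   61.89735268]
[ 0.99995125 -0.00541183  0.00825883] [ 570.66957024 -290.41845048   58.93014161] 105.07889298632398
rack ((578.713134765625, -290.2623596191406), (193.1955108642578, 157.2651824951172), 89.77985382080078)
base 5587 [586.81827655 142.74741307  11.30830156] ((573.0435791015625, 146.74147033691406), (263.8155517578125, 193.78353881835938), 84.87055206298828) [[465.  24.]
 [658.   7.]
 [681. 269.]
 [488. 287.]]
hi [[575.4062   220.85872 ]
 [642.4071    90.00449 ]
 [500.54858  101.498314]] [184 312 202]
d0 line 73 [ 574.01053652 -290.4369734    57.88318247] [ 523.93191971 -295.97811805   52.79930833] [ 626.54400391 -283.54059976   61.76309009]
[-0.99980227 -0.0150282   0.01302215] [ 575.2341731  -290.4185807    57.86724494] 102.72968320129658
rack ((569.5372314453125, -293.47467041015625), (161.68484497070312, 195.62261962890625), 0.3092588186264038)
base 2356 [569.20312637 123.90215627   9.85026385] ((577.3148803710938, 178.37347412109375), (381.4981689453125, 357.18377685546875), 59.07740020751953) [[326. 107.]
 [632. -77.]
 [829. 250.]
 [522. 434.]]
hi [[636.10583  84.87981]
 [493.63458  98.55359]
 [558.3949  215.88057]] [84 97 73]
485 101 [548. 296. 268.]
488 104 [557. 298. 266.]
484 132 [593. 278. 227.]
462 160 [399. 402.  -0.]
213 91 [540. 294. 261.]
210 92 [530. 295. 260.]
218 90 [556. 292. 262.]
231 103 [579. 255. 228.]
```

View pics/c1.png

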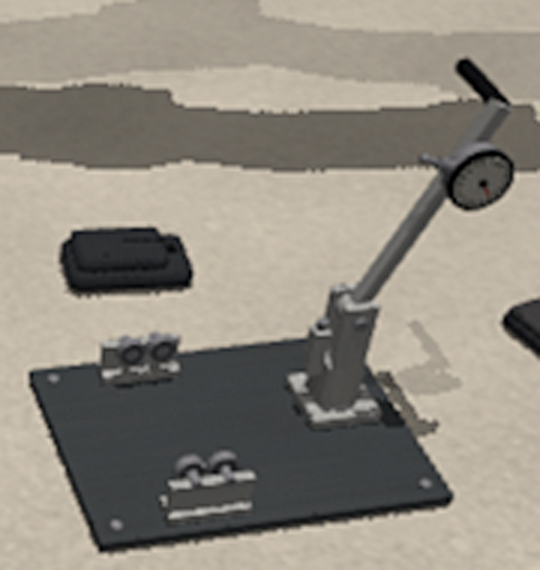

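```bash
cat >> h.py <<'E'
def R(yaw):  # tool down, jaws across fixture/roller x axis turned by yaw
    c,s=np.cos(yaw),np.sin(yaw); return np.array([[-s,c,0],[c,s,0],[0,0,-1.]])
E
python3 - <<'E'
from h import *
p=read_state()['eef_pos']; movel([p[0],p[1],420],max_speed=250)
movep([569,97,420],R(-.09)); snap('wrist','wf')
movep([572,-290,330],R(0)); c=snap('wrist','wr')
print(read_state()['time'],np.array(c['cam_to_world']).round(2))
cv2.imwrite('pics/w2.png',np.hstack([load('wf')['image'],c['image']])[:, :] if 0 else cv2.resize(np.hstack([load('wf')['image'],c['image']]),(800,300)))
E
```

```text
4.7333 [[-0.0000e+00 -9.7000e-01 -2.6000e-01  5.0773e+02]
 [ 1.0000e+00 -0.0000e+00 -0.0000e+00 -2.8944e+02]
 [ 0.0000e+00 -2.6000e-01  9.7000e-01  4.7360e+02]
 [ 0.0000e+00  0.0000e+00  0.0000e+00  1.0000e+00]]
```

View pics/w2.png

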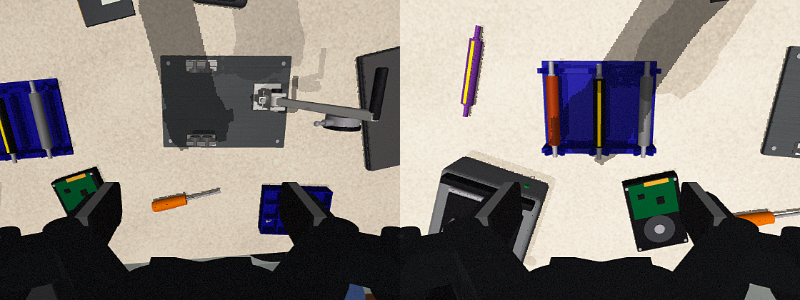

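Left picture: the fixture base spans about (162–292, 56–147), with the bearing pairs at (202,66) and (202,140). Right picture: the yellow line runs at x≈599, from 79 to 147. Now the positions.

Run:
```python
from h import *
c=load('wr');W=cloud(c);im=c['image'].astype(int);b,g,r=im[...,0],im[...,1],im[...,2]
y=(r>120)&(g>100)&(b<90)&(W[...,2]>48); y[:, :240]=0; y[:,310:]=0
p=W[y];p=p[~np.isnan(p).any(1)];mu=p.mean(0);d=np.linalg.svd(p-mu)[2][0];t=(p-mu)@d;print('line',len(p),mu,d,mu+d*(t.min()+t.max())/2,np.ptp(t))
m=np.zeros(b.shape,bool);m[70:230,190:370]=1
q=W[m&(b>50)&(b>2*r)&(W[...,2]>3)];print('rack',cv2.minAreaRect(q[:,:2].astype(np.float32)))
c=load('wf');W=cloud(c);im=c['image']
m=np.zeros(b.shape,bool);m[70:215,215:415]=1
sel=m&(abs(W[...,2]-12)<5);n,l,st,ce=cv2.connectedComponentsWithStats(sel.astype(np.uint8));k=1+st[1:,4].argmax()
q=W[l==k];R_=cv2.minAreaRect(q[:,:2].astype(np.float32));print('base',R_,np.median(q[:,2]));print(cv2.boxPoints(R_))
a=np.radians(-5.1); 
for zr in [(38,60)]:
  m2=m.copy();m2[:,320:]=0
  q=W[m2&(W[...,2]>zr[0])&(W[...,2]<zr[1])]
  for s in (q[:,0]<569,q[:,0]>=569): print('pair',s.sum(),np.median(q[s],0),q[s].min(0),q[s].max(0))
A=cv2.resize(im[70:215,215:545],None,fx=2.4,fy=2.4,interpolation=2);cv2.imwrite('pics/c3.png',A)
```

```text
line 364 [ 572.78440314 -291.36435566   61.19249909] [ 9.99999066e-01 -8.14600050e-04  1.09773237e-03] [ 574.08037403 -291.36541136   61.19392172] 102.18673281544093
rack ((572.5755615234375, -291.3789978027344), (195.39503479003906, 163.7987060546875), 89.8725814819336)
base ((573.4217529296875, 147.5762939453125), (262.5304870605469, 189.92506408691406), 84.8626708984375) 12.909225821810765
[[467.0868    25.341599]
 [656.2489     8.335098]
 [679.7567   269.81097 ]
 [490.5946   286.8175  ]]
pair 492 [494.76151361 105.8991943   45.94643221] [485.20231331  76.74136098  41.42666619] [507.89290942 135.02216737  55.15551932]
pair 471 [640.83907373  91.44158953  45.67506749] [628.37540676  61.85425635  38.8150906 ] [651.99132105 120.68301523  56.32991338]
```

View pics/c3.png

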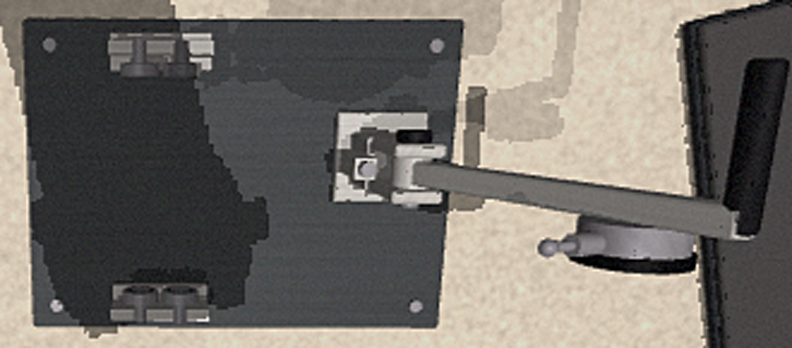

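Wrist and scene/side measurements agree: roller (573.5, -291.3), yaw ≈ 0; fixture origin ≈ (568.5, 98.7), yaw ≈ -0.091. Grasp next.

Run:
```python
from h import *
movel([573.5,-291.3,110],R(0),max_speed=200)
print(movel([573.5,-291.3,31],max_speed=60,guard=15))
clamp(); s=read_state(); print(s['finger_gap'],s['eef_pos'],s['ft_force'])
movel([573.5,-291.3,130],max_speed=60); wait(.2)
s=read_state(); print(s['finger_gap'],s['eef_pos'],s['ft_force'],s['time'])
snap('wrist','g'); c=snap('side','gs'); s2=snap('scene','gc')
im=np.hstack([cv2.resize(load('g')['image'],(400,300)),cv2.resize(s2['image'][150:300,130:330],(400,300))]);cv2.imwrite('pics/g2.png',im)
```

```text
False
18.099293274959027 [ 573.56609525 -291.19313059   31.1318389 ] [-1.42269042  2.2279694   3.79271413]
18.11361178538003 [ 573.41565997 -291.26402593  129.83237286] [ 0.4736255  -0.14080881 -0.63328501] 10.075
```

View pics/g2.png

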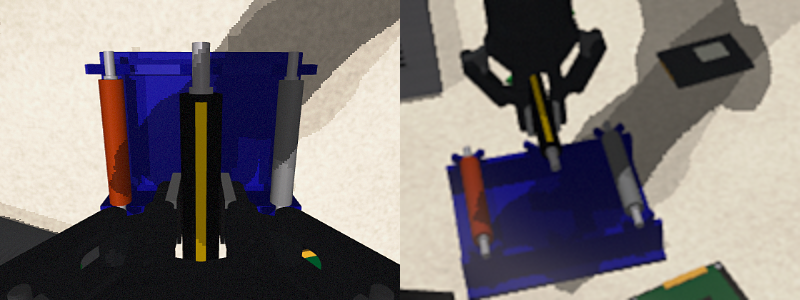

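The roller is held with the yellow line on top (wrist picture 201,100–260), and the neighbours are still in place. I check the tilt and offset in the hand, then carry it over the fixture.

Run:
```python
from h import *
def line(c,lo):
    W=cloud(c);im=c['image'].astype(int);b,g,r=im[...,0],im[...,1],im[...,2]
    y=(r>100)&(g>80)&(b<80)&(W[...,2]>lo);n,l,st,ce=cv2.connectedComponentsWithStats(y.astype(np.uint8));y=l==1+st[1:,4].argmax()
    p=W[y];mu=p.mean(0);d=np.linalg.svd(p-mu)[2][0];t=(p-mu)@d;print(len(p),d,mu+d*(t.min()+t.max())/2,np.ptp(t),p.max(0),p.min(0))
line(load('g'),120); line(load('gc'),120)
yaw=-.091; o=np.array([568.5,98.7])
movel([o[0],o[1],130],R(yaw),max_speed=180); wait(.2)
c=snap('wrist','o'); line(c,120)
W=cloud(c);m=np.zeros(W.shape[:2],bool);m[:,150:420]=1
q=W[m&(W[...,2]>38)&(W[...,2]<60)&(W[...,0]<540)&(W[...,1]<170)]; print(len(q),np.median(q,0),q.min(0),q.max(0))
print(read_state()['eef_pos'],read_state()['time'])
snap('scene','o2')
A=np.hstack([cv2.resize(c['image'],(400,300)),cv2.resize(load('o2')['image'][90:265,310:510],(400,350))[:300]]);cv2.imwrite('pics/o3.png',A)
```

```text
3262 [ 9.99996238e-01 -2.71583327e-03 -3.85276251e-04] [ 561.60689517 -291.88362013  159.71530009] 80.94161814714661 [ 602.07764973 -289.43170812  162.08131256] [ 521.13179282 -294.35678804  157.60787713]
65 [ 0.99993205 -0.00517744  0.01044417] [ 576.82933822 -290.82566166  158.01650958] 96.5172867878326 [ 625.08224723 -287.99551216  160.37652673] [ 528.56828464 -293.42493467  155.33097533]
3263 [ 9.95593284e-01 -9.37741264e-02  6.52174570e-04] [556.49052155  98.91623218 159.88720392] 80.33445622276344 [596.62768484 104.85597241 161.7588227 ] [516.30498353  92.79467027 158.06919476]
2029 [494.40264291 112.36109547  46.12750986] [483.88451008  75.99679026  41.16411431] [507.99356242 135.62739967  55.86263869]
[568.54237974  98.46194757 130.01591044] 12.7917
```

View pics/o3.png

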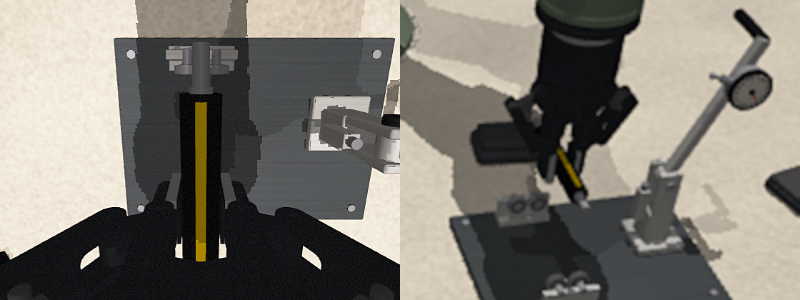

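Over the fixture: the roller is level, its yaw (-0.094) matches, and the near bearing pair is at y≈105.8, where 105.3 was expected. I lower it with a guard.

Run:
```python
from h import *
x,y=568.5,98.7
movel([x,y,60],max_speed=80); movel([x,y,37],max_speed=25); wait(.3)
f0=read_state()['ft_force']; print(f0,read_state()['eef_pos'])
for z in np.arange(36.5,29.9,-.5):
    h=movel([x,y,z],max_speed=6,guard=4); wait(.1); s=read_state(); df=s['ft_force']-f0; print(z,h,s['eef_pos'].round(2),df.round(2))
    if h or df[2]>3: break
wait(.2); snap('wrist','p0')
```

```text
[ 0.17409205  0.1687231  -0.55675094] [568.52400133  98.74884222  37.06169639]
36.5 False [568.5   98.74  36.49] [-0.08 -0.5  -0.78]
36.0 False [568.47  98.7   35.98] [-0.62  0.68  0.45]
35.5 False [568.47  98.69  35.47] [ 0.45 -0.07 -1.63]
35.0 False [568.52  98.69  35.02] [-0.07 -0.16 -0.59]
34.5 False [568.51  98.7   34.49] [-0.65  0.75 -0.59]
34.0 False [568.47  98.69  33.99] [ 0.17 -0.46 -0.39]
33.5 False [568.5   98.68  33.51] [ 0.11 -0.47 -0.31]
33.0 False [568.48  98.71  32.99] [-0.46 -0.25 -0.22]
32.5 False [568.51  98.83  32.54] [-0.86  1.08 -0.43]
32.0 False [568.6   99.    32.08] [-0.44  4.    3.42]
```

Run:
```python
from h import *
x=568.5
for y in (99.1,99.5,99.9,100.3):
    movel([x,y,32.0],max_speed=5); wait(.2); s=read_state(); f=s['ft_force']; print(y,s['eef_pos'].round(2),f.round(2))
    if f[1]<1.5: break
movel([x,y,31.6],max_speed=5); wait(.2); s=read_state(); print(s['eef_pos'].round(2),s['ft_force'].round(2))
```

```text
99.1 [568.57  99.06  32.04] [0.24 4.47 2.2 ]
99.5 [568.56  99.17  32.02] [ 1.43 -1.65  3.29]
[568.6   99.19  31.8 ] [ 0.25 -1.18  7.1 ]
```

Centred in the valley with about 7 N of contact. Releasing and lifting.

Run:
```python
from h import *
open_gripper(); wait(.5); p=read_state()['eef_pos']; 
movel([p[0],p[1],130],max_speed=60)
movel([p[0],p[1],330],max_speed=200); wait(.3)
c=snap('wrist','q'); snap('scene','qs'); print(read_state()['time'],read_state()['eef_pos'])
W=cloud(c);im=c['image'].astype(int);b,g,r=im[...,0],im[...,1],im[...,2]
y=(r>100)&(g>80)&(b<80)&(W[...,2]>40);n,l,st,ce=cv2.connectedComponentsWithStats(y.astype(np.uint8));y=l==1+st[1:,4].argmax()
p=W[y];mu=p.mean(0);d=np.linalg.svd(p-mu)[2][0];t=(p-mu)@d;print(len(p),d,mu+d*(t.min()+t.max())/2,np.ptp(t))
A=np.hstack([cv2.resize(c['image'][60:270,130:410],(400,300)),cv2.resize(load('qs')['image'][90:265,310:510],(400,350))[:300]]);cv2.imwrite('pics/q3.png',A)
# handle bar
m=(W[...,2]>225)&(W[...,2]<285)&(W[...,1]>240)&(W[...,1]<330); q=W[m]; print(len(q),q.min(0),q.max(0))
for f in('s0','d0','wf'):
    c=load(f);W=cloud(c);im=c['image'].astype(int).max(2)
    m=(W[...,2]>250)&(W[...,2]<285)&(W[...,1]>270)&(W[...,1]<320)&(W[...,0]>480)&(W[...,0]<600); q=W[m&(im<60)]
    if len(q)>5: mu=q.mean(0); dd=np.linalg.svd(q-mu)[2][0]; print(f,len(q),mu,dd,q.min(0),q.max(0))
```

```text
24.8333 [568.45755852  99.50148941 329.78204034]
365 [ 0.99579981 -0.09153758  0.00189832] [568.47557439  98.82269467  62.01130525] 102.60783746277647
1788 [563.52712513 240.03434689 225.01350484] [593.21068967 287.3193963  241.57606128]
s0 89 [544.37431977 297.31847766 264.6187206 ] [ 0.99656559 -0.07926202  0.02396976] [517.00543791 290.69196338 259.37156705] [575.0845421  305.59233167 268.19465906]
d0 54 [541.30812701 295.30656082 261.61244957] [-0.98906938  0.14058877 -0.04445853] [517.07770633 288.38654331 256.12312528] [567.00559625 302.50427729 265.81866927]
wf 1228 [543.83185688 297.51723435 266.10542807] [ 0.99706733 -0.07537536  0.01323953] [517.37993138 288.8299179  256.57988748] [576.51006889 306.80109623 270.2242715 ]
```

View pics/q3.png

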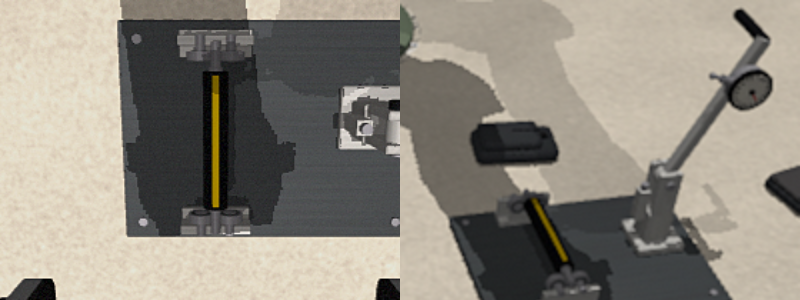

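Picture 10 (composite of two crops): the roller is seated in both bearing pairs with its line on top. It measures (568.5, 98.8), yaw -0.0915, level. The gauge arm is at about 1.95 rad. Next I pinch the handle and check the arc.

```bash
cat >> h.py <<'E'
yaw=-.0915; O=np.array([568.5,99.0]); ex=np.array([np.cos(yaw),np.sin(yaw)]); ey=np.array([-ex[1],ex[0]])
def hp(th,r=175.): 
    return np.r_[O-49*ex+(130-r*np.cos(th))*ey, 100+r*np.sin(th)]
E
python3 - <<'E'
from h import *
print([inverse_kinematics(hp(t)-[0,0,16],R(yaw)) is not None for t in (1.95,1.57,1,.5,0)])
h=hp(1.95); print(h)
movel([h[0],h[1],330],R(yaw),max_speed=150); f0=read_state()['ft_force']
print(movel([h[0],h[1],h[2]-16],max_speed=60,guard=6)); 
clamp(); wait(.2); s=read_state(); print(s['finger_gap'],s['eef_pos'],s['ft_force']-f0,s['time'])
c=snap('scene','k'); cv2.imwrite('pics/k2.png',cv2.resize(c['image'][40:240,340:540],(600,600)))
E
```

```text
[True, True, True, True, True]
[537.50263893 297.44408035 262.56795013]
False
9.86366352400822 [537.54888549 297.79491227 246.75188232] [-1.13990578  5.1238573   4.21749616] 28.7417
```

View pics/k2.png

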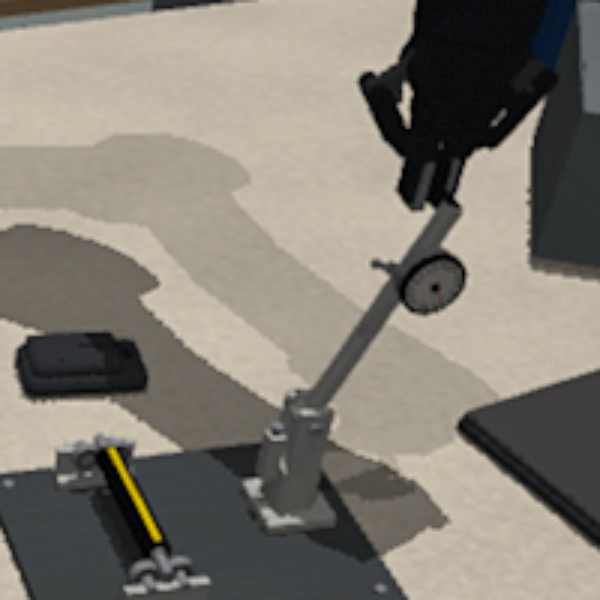

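The fingers hold the handle (gap 9.9 mm) and the roller is undisturbed. Now I swing it down in small steps, watching the force.

Run:
```python
from h import *
s=read_state(); p=s['eef_pos']; th0=np.arccos((130-(p[:2]-O)@ey)/175); off=p-hp(th0); print(th0,off)
off[:2]=0; r=175.; n=20
for i,t in enumerate(np.linspace(th0,0.1,n+1)[1:]):
    movel(hp(t,r)+off,max_speed=70,guard=40); s=read_state(); f=s['ft_force']
    fr=-np.cos(t)*(f[:2]@ey)+np.sin(t)*f[2]; r+=np.clip(.04*fr,-.5,.5)
    if i%2 or np.linalg.norm(f)>20: print(round(t,2),round(r,2),f.round(1),round(fr,1),round(s['finger_gap'],1))
    if np.linalg.norm(f)>60: print('STOP'); break
print(s['time'],s['eef_pos'])
```

```text
1.95190499444228 [ 4.64531727e-02 -4.26236715e-03 -1.56970920e+01]
1.77 175.7 [-2.   3.4  9.7] 10.1 9.7
1.58 175.88 [ 2.8  0.9 -4.8] -4.8 9.8
1.4 176.17 [ 0.6 -1.6  0.1] 0.3 9.4
1.21 176.88 [-3.  -3.9  9.2] 10.0 9.7
1.03 176.6 [ 1.4 -0.9 -2.2] -1.5 9.9
0.84 176.0 [ 5.   2.1 -7.4] -7.3 9.5
0.66 175.43 [ 5.8  6.3 -5.9] -9.0 9.5
0.47 175.11 [ 6.1  1.1 -3.2] -2.9 9.7
0.29 174.85 [ 6.   1.8 -1.6] -2.7 9.7
0.1 174.67 [ 6.2  1.8 -2.7] -2.7 9.8
36.45 [515.68872446  59.25919355  99.97899112]
```

Run:
```python
from h import *
wait(.2); s=read_state(); print(s['eef_pos'],s['ft_force'].round(1)); f0=s['ft_force']
for t in np.arange(.08,-.035,-.01):
    h=movel(hp(t,174.7)+[0,0,-15.7],max_speed=15,guard=12); s=read_state(); d=s['ft_force']-f0; print(round(t,2),h,s['eef_pos'].round(2),d.round(1))
    if h or d[2]>8: break
wait(.3); c=snap('scene','e'); open_gripper(); wait(.5); print(read_state()['time'])
p=read_state()['eef_pos']; movel([p[0],p[1],200],max_speed=60); 
q=np.r_[p[:2]-70*ex-60*ey,380]; q=np.r_[p[:2],380]; movel(q,max_speed=200)
wait(.2); c=snap('wrist','e1'); c2=snap('scene','e2'); c3=snap('side','e3'); print(read_state()['time'])
W=cloud(c); m=(W[...,2]>85)&(W[...,2]<140); print('arm',np.nanmin(W[m],0),np.nanmax(W[m],0))
up=lambda c,a,b: cv2.resize(c['image'][a[0]:a[1],b[0]:b[1]],(400,300))
cv2.imwrite('pics/e4.png',np.vstack([np.hstack([cv2.resize(c['image'],(400,300)),up(c2,(130,265),(325,505))]),np.hstack([up(c3,(120,225),(180,320)),up(load('e'),(90,265),(325,505))])]))
```

```text
[515.66729474  59.29820296 100.1567327 ] [ 6.2  1.6 -2.3]
0.08 False [515.63  59.12  96.75] [-0.7 -0.9  0.8]
0.07 False [515.64  59.03  95.1 ] [ 0.5 -0.4  1.5]
0.06 False [515.65  59.    93.46] [-0.   0.4  1.3]
0.05 False [515.63  58.99  91.82] [-0.7  0.4  2.3]
0.04 False [515.66  58.81  90.08] [-0.6  0.1 -0.3]
0.03 False [515.65  58.81  88.34] [0.3 0.7 0. ]
0.02 True [515.82  58.82  87.61] [-10.6  -2.6  20.7]
40.1417
43.55
arm [495.39026846  49.08146138  85.00954919] [582.97823345 243.2245027  135.98557364]
```

View pics/e4.png

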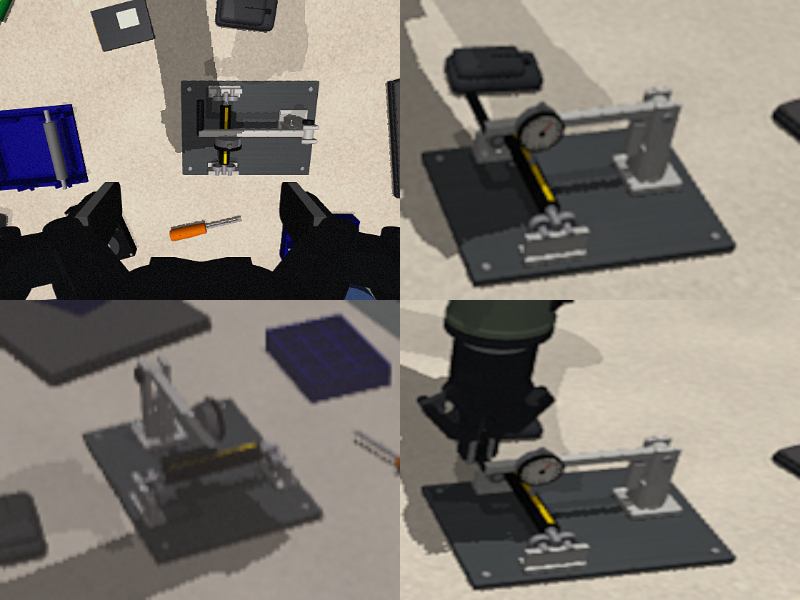

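The arm is down over the roller, the line is on top, and the gripper is clear. I check the arm's level and the roller in the depth data.

Run:
```python
from h import *
for f in('e1','e2'):
    c=load(f);W=cloud(c);D=W[...,:2]-O;xf=D@ex;yf=D@ey;z=W[...,2]
    for n,a,b,e,g in(('handle',-68,-28,-60,-30),('arm near pin',-20,-10,60,100),('arm far',-20,-10,-40,10)):
        m=(xf>a)&(xf<b)&(yf>e)&(yf<g)&(z>80)&(z<125); q=np.sort(z[m]); print(f,n,m.sum(),np.median(q),np.percentile(q,90),yf[m].mean())
    im=c['image'].astype(int);b,g,r=im[...,0],im[...,1],im[...,2]
    m=(r>100)&(g>80)&(b<80)&(z>50)&(z<70)&(abs(xf)<60)&(abs(yf)<15); print('line',m.sum(),xf[m].min(),xf[m].max(),yf[m].mean(),np.median(z[m]),np.polyfit(xf[m],yf[m],1))
print(read_state()['ft_force'],read_state()['time'])
```

```text
e1 handle 384 105.48780057584628 107.09228738332307 -45.31037396159572
e1 arm near pin 301 106.79724168685226 107.89509892851072 80.1600013075936
e1 arm far 375 106.7790831104316 107.83419913537247 -15.051917321067233
line 177 -50.78513179268291 52.6108951369527 0.2985267833126748 62.083225268567105 [-0.00227237  0.29088904]
e2 handle 71 103.85013679889823 106.06511375672073 -47.49982529330532
e2 arm near pin 82 103.98906471379536 106.53736585644417 80.17105858923563
e2 arm far 46 105.01386102880997 106.05542459985952 -29.372176672298263
line 33 2.600233315513716 49.285971090882505 1.4809444844854387 60.431490398098504 [0.01728741 0.9684869 ]
[-0.06591973 -0.02856907  0.51138512] 43.55
```

The arm is level: the same height (106.8 mm) near the pin and at the far end, with the handle top near 106 mm. The roller is unmoved and its line is centred (0.3 mm). Handing in.

```bash
python3 -c "
from workcell import *
finish_job()"
```

```text
the job is handed in; nothing more can be done
```

I set the black roller on the runout fixture and swung the gauge arm down onto its stop by the handle. Then I let go, backed the gripper off and handed the job in at about 44 s. No verdict was reported.

Last checks, all from the camera depth data:
- **Roller:** it lies in both bearing pairs, about 1 mm off centre along the line and 0.3 mm across, and within 0.003 rad of the fixture's axis. The yellow line is on top.
- **Gauge arm:** it is level, with its top at 106.8 mm both near the pin and at the far end. The handle top is at about 106 mm, as it should be on the stop.
- **Robot:** the gripper is clear and the wrist force is about 0.5 N.
- **Everything else:** I saw no sign of a disturbance in the pictures, but did not measure the other rollers or objects again at the end.

**Disagreements and gaps:**
- The last guarded step met the stop with a force jump of about 20 N, about 3 mm above the tool height I expected, so the handle had probably slipped slightly in the fingers.
- The scene camera put the line about 1 mm further across than the wrist camera did, which is within its calibration.
- I could not measure the plunger's travel directly. I infer it from the level arm and the seated roller.

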